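Strip-down trays to build rack, last off first on

TASK

The four gearbox parts lie in the row of drip trays in the order they came off the shaft, first off at the vice end (the robot's left). Rebuilding goes the other way, so move them to the build rack in reverse order: the part nearest the vice into the bay farthest from it, the next into the bay beside that, and so on until the last part is in the bay nearest the vice. Set each part down in the middle of its bay, the same way up as it lies now, without letting it drop.

Things in the scene. Friction and masses are not known exactly. Their poses are not given: they have to be found in the camera images.
- bearing: bright steel ball bearing lying flat, 52 mm diameter x 15 mm high; origin at the centre of its underside, z up its axis; about 0.2 kg; grip it across its outside, the lowest few mm left free
- synchro_ring: flat toothed brass synchro ring, about 62 mm diameter (66 over the teeth) x 9 mm high, lying flat; origin at the centre of its underside, z up its axis; about 0.1 kg; grip it across the outside with the fingertips all but on the tray floor (finger tips that swing stand some mm farther back at this width)
- gear: single dark steel gear lying on its toothed side: toothed disc 70 mm diameter from 0 to 22 mm height, above it a smooth hub 50 mm diameter from 22 to 36 mm; origin at the centre of its underside, z up; about 0.55 kg; grip the hub
- sleeve_stack: tall dark stack of sleeves on a hub, standing upright: 66 mm greatest diameter x 114 mm high, top collar 50 mm diameter from 100 to 114 mm height; origin at the centre of its underside, z up; up to 0.98 kg; grip the top collar
- drip_tray_a: pressed steel drip tray, 124 (x) x 83 (y) x 9 mm high outside, 2.5 mm floor, 2 mm walls; origin at the centre of its underside; fixed, one of four alike side by side in the strip carrier, in an order that changes; at the start the bearing lies in it
- drip_tray_b: pressed steel drip tray, 124 (x) x 83 (y) x 9 mm high outside, 2.5 mm floor, 2 mm walls; origin at the centre of its underside; fixed, one of four alike side by side in the strip carrier, in an order that changes; at the start the synchro ring lies in it
- drip_tray_c: pressed steel drip tray, 124 (x) x 83 (y) x 9 mm high outside, 2.5 mm floor, 2 mm walls; origin at the centre of its underside; fixed, one of four alike side by side in the strip carrier, in an order that changes; at the start the gear lies in it
- drip_tray_d: pressed steel drip tray, 124 (x) x 83 (y) x 9 mm high outside, 2.5 mm floor, 2 mm walls; origin at the centre of its underside; fixed, one of four alike side by side in the strip carrier, in an order that changes; at the start the sleeve stack lies in it
- strip_carrier: plywood carrier on 10 mm feet holding the four drip trays in a row, 130 (x) x 348 (y) mm, fixed; origin at the centre of its underside, x away from the robot, y along the row to the left, the vice end (turned 0.2 to 0.5 rad from the robot's axes); tray centres at x 0, y 126, 42, -42, -126 mm, tray floors 20 mm above the origin; it may stand nearer or farther than the build rack
- build_rack: aluminium rack on feet, of four rubber-padded bays in a row, 108 (x) x 342 (y) mm, fixed; origin at the centre of its underside, x away from the robot, y along the row to the vice end; bay centres at x 0, y 126, 42, -42, -126 mm, pads 20 mm above the origin; bays 82 mm wide, parted only by 2 mm upright tabs near the front and back edges (x 30 to 52 mm either side, 34 mm high over the origin)
Things that resemble listed ones, but are neither listed nor needed, are in the scene too. Several things have the shape of the bearing; the one meant has the colours described above.

How it is judged (in metres and radians):
At the end, for the whole second after the job is handed in: Each part stands in the build-rack bay that mirrors its own starting tray (first tray from the vice end to last bay from the vice end, and so on): within 12 mm of the bay's middle along the row and 15 mm front to back, resting on the pad (4 mm), the same way up (0.1 rad), released and at rest (((y of drip_tray_a in the frame of strip_carrier between 0.106 and 0.146 m and y of bearing in the frame of build_rack between -0.138 and -0.114 m) or (y of drip_tray_a in the frame of strip_carrier between 0.022 and 0.062 m and y of bearing in the frame of build_rack between -0.054 and -0.03 m) or (y of drip_tray_a in the frame of strip_carrier between -0.062 and -0.022 m and y of bearing in the frame of build_rack between 0.03 and 0.054 m) or (y of drip_tray_a in the frame of strip_carrier between -0.146 and -0.106 m and y of bearing in the frame of build_rack between 0.114 and 0.138 m)) and x of bearing in the frame of build_rack between -0.015 and 0.015 m and z of bearing in the frame of build_rack between 0.016 and 0.024 m and angle between each of bearing, synchro_ring, gear, sleeve_stack's own z axis and vertical below 0.1 rad and linear speed of each of bearing, synchro_ring, gear, sleeve_stack below 0.02 m/s and ((y of drip_tray_b in the frame of strip_carrier between 0.106 and 0.146 m and y of synchro_ring in the frame of build_rack between -0.138 and -0.114 m) or (y of drip_tray_b in the frame of strip_carrier between 0.022 and 0.062 m and y of synchro_ring in the frame of build_rack between -0.054 and -0.03 m) or (y of drip_tray_b in the frame of strip_carrier between -0.062 and -0.022 m and y of synchro_ring in the frame of build_rack between 0.03 and 0.054 m) or (y of drip_tray_b in the frame of strip_carrier between -0.146 and -0.106 m and y of synchro_ring in the frame of build_rack between 0.114 and 0.138 m)) and x of synchro_ring in the frame of build_rack between -0.015 and 0.015 m and z of synchro_ring in the frame of build_rack between 0.016 and 0.024 m and ((y of drip_tray_c in the frame of strip_carrier between 0.106 and 0.146 m and y of gear in the frame of build_rack between -0.138 and -0.114 m) or (y of drip_tray_c in the frame of strip_carrier between 0.022 and 0.062 m and y of gear in the frame of build_rack between -0.054 and -0.03 m) or (y of drip_tray_c in the frame of strip_carrier between -0.062 and -0.022 m and y of gear in the frame of build_rack between 0.03 and 0.054 m) or (y of drip_tray_c in the frame of strip_carrier between -0.146 and -0.106 m and y of gear in the frame of build_rack between 0.114 and 0.138 m)) and x of gear in the frame of build_rack between -0.015 and 0.015 m and z of gear in the frame of build_rack between 0.016 and 0.024 m and ((y of drip_tray_d in the frame of strip_carrier between 0.106 and 0.146 m and y of sleeve_stack in the frame of build_rack between -0.138 and -0.114 m) or (y of drip_tray_d in the frame of strip_carrier between 0.022 and 0.062 m and y of sleeve_stack in the frame of build_rack between -0.054 and -0.03 m) or (y of drip_tray_d in the frame of strip_carrier between -0.062 and -0.022 m and y of sleeve_stack in the frame of build_rack between 0.03 and 0.054 m) or (y of drip_tray_d in the frame of strip_carrier between -0.146 and -0.106 m and y of sleeve_stack in the frame of build_rack between 0.114 and 0.138 m)) and x of sleeve_stack in the frame of build_rack between -0.015 and 0.015 m and z of sleeve_stack in the frame of build_rack between 0.016 and 0.024 m); the robot touches nothing.
It fails at once if the bearing was let fall (touching nothing and faster than 0.6 m/s, a fall of about 2 cm) (contact force between bearing and anything else below 0.01 N and linear speed of bearing above 0.6 m/s).
It fails at once if the synchro ring was let fall (touching nothing and faster than 0.6 m/s, a fall of about 2 cm) (contact force between synchro_ring and anything else below 0.01 N and linear speed of synchro_ring above 0.6 m/s).
It fails at once if the gear was let fall (touching nothing and faster than 0.6 m/s, a fall of about 2 cm) (contact force between gear and anything else below 0.01 N and linear speed of gear above 0.6 m/s).
It fails at once if the sleeve stack was let fall (touching nothing and faster than 0.6 m/s, a fall of about 2 cm) (contact force between sleeve_stack and anything else below 0.01 N and linear speed of sleeve_stack above 0.6 m/s).
It also fails if it takes over 88 s, if anything falls off the work surface, if the arm or the gripper's body presses on something with over 40 N, if the wrist force passes 120 N, or if a joint passes its speed limit or range.

ROBOT

A 6-joint arm with a two-finger parallel gripper is mounted at the origin on a cart in front of the work surface, level with it; the furniture and walls round the work are solid. World frame = base frame: x ahead of the robot, y to its left, z up, the work surface at z = 0. Lengths are in mm, angles in rad, forces in N, time in s.
With the tool pointing down it reaches from about 300 to 775 mm from the base axis. Payload 14.6 kg.
Tool frame: the origin (TCP) lies at the very end of the fingers, on their centre line; the grasp point (between the pads) lies 19 mm behind it; z points along the fingers, y is the line along which they close (so a half turn about z gives the same grasp; the last joint's range is limited). The gripper opens to 94 mm and grips with 3 to 60 N. Pads are 16 mm wide; open, the fingers measure 119 mm over their backs; the gripper's body (75 mm by 177 mm) begins 78 mm behind the grasp point.
Start: joints at [1.231, 0.3, 1.521, -0, 1.321, -0.067], TCP at [148.184, 529.652, 205.446] pointing down, gripper open.
Joint ranges: [-3.03, 3.03], [-0.79, 2.21], [0.23, 2.52], [-1.04, 4.18], [0, 3.07], [-2.55, 2.55]. Speed limits (rad/s): [2.22, 2.22, 2.57, 3.14, 3.14, 3.14].

INTERFACE

Orientations are given as [roll, pitch, yaw] about the fixed x, y, z axes, in that order (R = Rz(yaw) Ry(pitch) Rx(roll)).
In Python, from cell import manip gives the robot as it stands. The module is installed in compiled form; this text tells all that it offers.
- The arm moves only by the shell command python3 -m inch 'ROWS' [FORCE]. ROWS is JSON, a list of rows, each an object of numbers: "gripper": the opening, from 0 (shut) to 1 (fully open); "dx", "dy", "dz": the shift along the world's x, y, z in m; "wx", "wy", "wz": the turn, a rotation vector about the world's x, y, z in degrees. A call has exactly 5 rows; each row is the pose to reach, as a shift and turn from the pose commanded when the call began; what a row does not reach only later rows make up. A row lasts 1/12 s, in which the tool goes at most 41.7 mm and 7.16 degrees, less where a joint would pass 70% of its speed; a pose out of reach is approached as far as the arm can. A call with a gripper value outside its range is refused whole. The fingers move at their own pace and stop on an object; FORCE is the grip in N (left out, the last holds). Time passes only in rows, so rows that repeat a pose let the fingers close, or fill a call up. It gives the time, the measured TCP pose, the force, the opening and the grip force at its end, in the units of the state.
- manip.read_state(): the state, without advancing time (a new reading comes with each control period).
- manip.camera(name): name is "side" or "top" or "wrist"; returns the picture (384x512x3 uint8, blue, green, red); there is no depth.
- manip.camera_info(name): a dict with "camera_matrix" (3x3 intrinsics, pixels), "R" (3x3) and "t" (3): a world point X has camera coordinates R X + t; the wrist camera has in their place "tool_from_camera" (4x4, takes a point from camera to tool coordinates, whose origin is the TCP and whose axes are the flange's). Camera axes: x right, y down, z forward; pixel columns grow to the right and rows downward; lengths in mm; the calibration is good to about 2 mm. A picture is of the moment at which its call begins: read the wrist's pose just before it. camera_info takes no time and is no camera call.
- manip.sign_off(): hands the job in; it is judged then, once.
The state is a dict: "clock": time; "joints": joint angles; "qd": joint speeds; "effort": joint torques, N m; "eef_pos": TCP position; "eef_rot": TCP orientation; "wrist_force": force on the tool from outside, world axes, zero at the start; "moment": the same for the moment, N m; "finger_gap": finger opening in mm; "finger_force": force on a finger pad.
Only numpy, scipy, OpenCV 4.12 (cv2) and the standard library are available. Lean on these libraries where they do the work, as an engineer would, in place of code of your own. Each camera call takes 0.05 s, during which the arm holds its last target. There are 200 camera calls.

## Working session

There is one attempt and no reset: what is moved stays moved. The work goes in short steps, Python scripts to look and compute and a shell command to move; the robot and the scene stay as the last step left them, time stands still between calls to the robot, and variables do not carry over. Pictures are saved under pics/ and viewed, at most 14 in all, crops included, and the job is handed in when it is done.

```bash
mkdir -p pics; cat > h.py <<'E'
import numpy as np, cv2
from cell import manip
from scipy.spatial.transform import Rotation as Ro
def ray(name,uv,st=None):
    i=manip.camera_info(name); K=np.array(i["camera_matrix"])
    uv=np.atleast_2d(np.array(uv,float))
    d=np.c_[uv,np.ones(len(uv))]@np.linalg.inv(K).T
    if name=="wrist":
        st=st or manip.read_state()
        T=np.eye(4);T[:3,:3]=Ro.from_euler("xyz",st["eef_rot"]).as_matrix();T[:3,3]=st["eef_pos"]
        T=T@np.array(i["tool_from_camera"]); return T[:3,3],d@T[:3,:3].T
    R=np.array(i["R"]);t=np.array(i["t"]).ravel()
    return -R.T@t,d@R
def plane(name,uv,z,st=None):
    o,d=ray(name,uv,st); return o+d*((z-o[2])/d[:,2])[:,None]
E
python3 - <<'E'
from h import *
for n in ["top","side","wrist"]:
    cv2.imwrite(f"pics/{n}0.png",manip.camera(n))
    i=manip.camera_info(n); print(n,{k:np.round(v,3).tolist() for k,v in i.items()})
print(manip.read_state())
E
```

```text
top {'camera_matrix': [[494.215, 0.0, 258.279], [0.0, 494.215, 194.152], [0.0, 0.0, 1.0]], 'R': [[-0.021, -1.0, 0.017], [-0.995, 0.019, -0.101], [0.101, -0.019, -0.995]], 't': [-43.335, 587.964, 1185.182]}
side {'camera_matrix': [[363.526, 0.0, 256.14], [0.0, 363.526, 189.176], [0.0, 0.0, 1.0]], 'R': [[-0.911, -0.411, -0.018], [-0.254, 0.596, -0.762], [0.324, -0.69, -0.648]], 't': [511.506, 199.311, 691.69]}
wrist {'camera_matrix': [[343.075, 0.0, 256.769], [0.0, 343.075, 192.033], [0.0, 0.0, 1.0]], 'tool_from_camera': [[-0.0, -0.972, -0.235, 66.044], [1.0, -0.001, 0.001, 1.72], [-0.001, -0.235, 0.972, -179.74], [0.0, 0.0, 0.0, 1.0]]}
{'clock': 0.15, 'joints': array([ 1.23137712e+00,  3.00342339e-01,  1.52141688e+00,  9.69565357e-06,
        1.32071181e+00, -6.66260367e-02]), 'qd': array([ 1.02001342e-03, -6.61654720e-05, -1.09905721e-03,  1.45718961e-04,
       -8.17515789e-04, -4.99310779e-04]), 'effort': array([-8.56807310e-04, -5.31969452e+01, -3.52817810e+01,  7.07129831e-02,
        2.36771686e-02, -4.50952803e-05]), 'eef_pos': array([148.13137775, 529.47386366, 205.02642911]), 'eef_rot': array([-3.14071686e+00, -6.78501061e-05,  2.86879705e+00]), 'wrist_force': array([-0.02027627, -0.41650445,  0.50117119]), 'moment': array([-0.01824608, -0.01614727, -0.02775114]), 'finger_force': 0.0, 'finger_gap': 93.57994160185258}
```

View pics/top0.png

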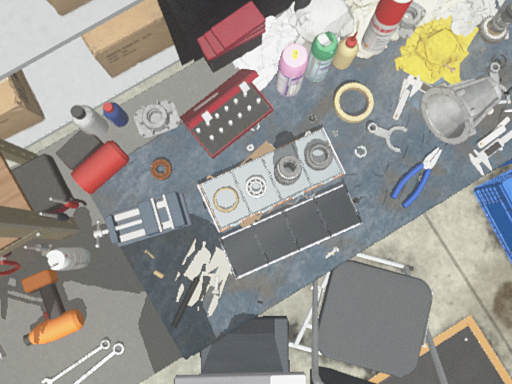

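View pics/side0.png

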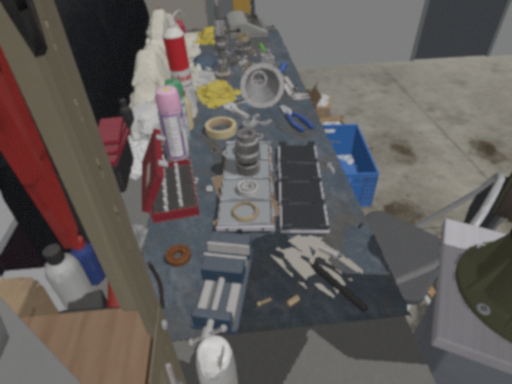

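Candidates for the bearing: the bright ring in the second tray (257,186), the brown ring on the bench (162,168), and the tape roll (353,102). By colour the one meant is (257,186). The tray order from the vice is synchro ring (226,200), bearing (257,186), sleeve stack (288,165), gear (319,153). I'll check this in a close crop.

```bash
python3 - <<'E'
from h import *
im=cv2.imread("pics/top0.png")
c=im[120:285,185:375]; cv2.imwrite("pics/c0.png",cv2.resize(c,None,fx=4.2,fy=3.6,interpolation=cv2.INTER_CUBIC)[:600,:800])
hsv=cv2.cvtColor(im,cv2.COLOR_BGR2HSV)
print(im[186,257],im[215,300],im[178,240],im[240,300],im[250,245],im[155,335])
print(plane("top",[[226,200],[257,186],[288,165],[319,153]],20).round(0))
print(plane("top",[[220,230],[355,185],[362,222],[235,277]],20).round(0))
E
```

```text
[221 220 215] [112 110 107] [218 218 213] [107 106  99] [117 117 116] [217 215 215]
[[ 575.   25.   20.]
 [ 608.  -53.   20.]
 [ 660. -131.   20.]
 [ 689. -210.   20.]]
[[ 501.   41.   20.]
 [ 606. -297.   20.]
 [ 514. -311.   20.]
 [ 386.    6.   20.]]
```

View pics/c0.png

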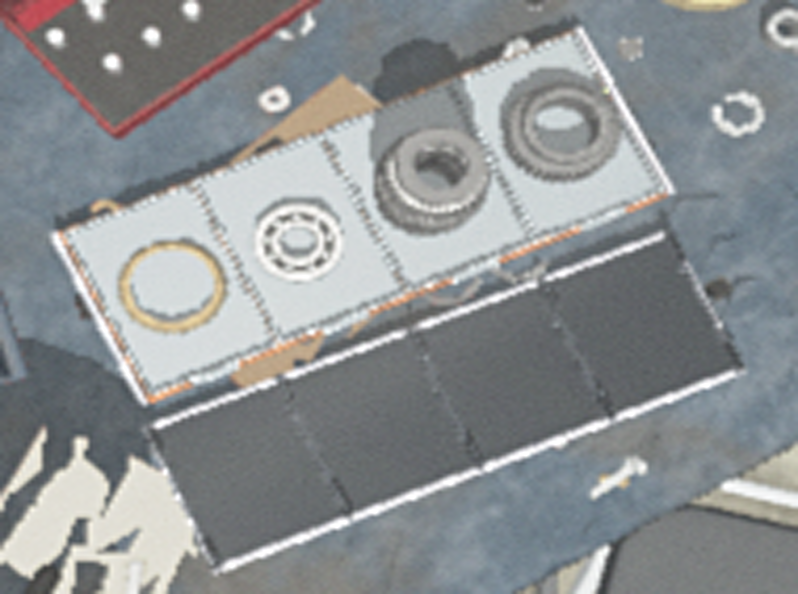

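The crop confirms the choice: brass ring at crop (172,285), bright bearing at (298,238), tall stack at (437,175), gear at (558,125). The rack lies in front of the carrier.

```bash
python3 - <<'E'
from h import *
f=lambda a:np.array(a)/[4.2,3.6]+[185,120]
for n,c,z in [("carrier",[(55,235),(580,32),(672,190),(150,400)],26),("rack",[(155,430),(665,232),(742,370),(220,570)],24)]:
    P=plane("top",f(c),z)[:,:2]; m=P.mean(0)
    yv=(P[0]+P[3]-P[1]-P[2])/2; xv=(P[0]+P[1]-P[2]-P[3])/2
    ay=np.arctan2(-yv[0],yv[1]); L=np.linalg.norm(yv); W=np.linalg.norm(xv)
    y=np.array([-np.sin(ay),np.cos(ay)])
    print(n,m.round(1),"yaw",ay.round(3),np.arctan2(xv[1],xv[0]).round(3),L.round(),W.round())
    for k in (126,42,-42,-126): print(k,(m+k*y).round(1))
print(plane("top",f([(172,285)]),29).round(1),plane("top",f([(298,238)]),37).round(1),plane("top",f([(437,170)]),134).round(1),plane("top",f([(562,122)]),56).round(1))
E
```

```text
carrier [624.  -90.4] yaw 0.415 0.435 341.0 125.0
126 [573.2  25. ]
42 [607.1 -51.9]
-42 [ 640.9 -128.8]
-126 [ 674.8 -205.7]
rack [ 495.2 -134.9] yaw 0.4 0.388 332.0 103.0
126 [446.1 -18.9]
42 [478.8 -96.2]
-42 [ 511.5 -173.6]
-126 [ 544.2 -251. ]
[[576.2  24.6  29. ]] [[606.2 -49.7  37. ]] [[ 636.4 -124.   134. ]] [[ 680.  -203.8   56. ]]
```

```bash
python3 -m inch '[{"dx":0.015,"dy":-0.022,"dz":0.01,"wz":-2,"gripper":0.85},{"dx":0.036,"dy":-0.053,"dz":0.02,"wz":-4.5,"gripper":0.85},{"dx":0.058,"dy":-0.086,"dz":0.03,"wz":-7,"gripper":0.85},{"dx":0.081,"dy":-0.119,"dz":0.03,"wz":-10,"gripper":0.85},{"dx":0.104,"dy":-0.152,"dz":0.03,"wz":-12.6,"gripper":0.85}]' 30
python3 -m inch '[{"dx":0.022,"dy":-0.032,"wz":-2.6,"gripper":0.85},{"dx":0.044,"dy":-0.064,"wz":-5.2,"gripper":0.85},{"dx":0.066,"dy":-0.096,"wz":-7.8,"gripper":0.85},{"dx":0.088,"dy":-0.128,"wz":-10.2,"gripper":0.85},{"dx":0.110,"dy":-0.160,"wz":-12.6,"gripper":0.85}]'
```

```text
validation failed for argument at $[0]...
validation failed for argument at $[0]...
```

```bash
python3 -m inch '[{"dx":0.022,"dy":-0.032,"wz":-2.6,"gripper":0.85},{"dx":0.044,"dy":-0.064,"wz":-5.2,"gripper":0.85},{"dx":0.066,"dy":-0.096,"wz":-7.8,"gripper":0.85},{"dx":0.088,"dy":-0.128,"wz":-10.2,"gripper":0.85},{"dx":0.110,"dy":-0.160,"wz":-12.6,"gripper":0.85}]'
python3 -m inch '[{"dx":0.022,"dy":-0.032,"wz":-2.6,"gripper":0.85},{"dx":0.044,"dy":-0.064,"wz":-5.2,"gripper":0.85},{"dx":0.066,"dy":-0.096,"wz":-7.8,"gripper":0.85},{"dx":0.085,"dy":-0.128,"wz":-10.2,"gripper":0.85},{"dx":0.098,"dy":-0.148,"wz":-12.6,"gripper":0.85}]'
python3 - <<'E'
from h import *
s=manip.read_state(); print(s["eef_pos"],s["eef_rot"],s["joints"],s["clock"])
cv2.imwrite("pics/w1.png",manip.camera("wrist")); np.save("w1.npy",np.r_[s["eef_pos"],s["eef_rot"]])
E
```

```text
[148.13137775 529.47386366 205.02642911] [-3.14071686e+00 -6.78501061e-05  2.86879705e+00] [ 1.23137712e+00  3.00342339e-01  1.52141688e+00  9.69565357e-06
  1.32071181e+00 -6.66260367e-02] 0.15validation failed for argument at $[0]...
validation failed for argument at $[0]...
```

View pics/w1.png

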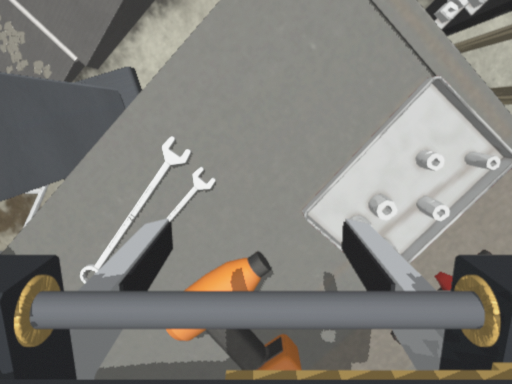

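The rows were refused and nothing moved. The picture shows only the fingers over the bench. I'll try again with every key given.

```bash
python3 -m inch '[{"gripper":0.85,"dx":0.015,"dy":-0.022,"dz":0.01,"wx":0,"wy":0,"wz":-2},{"gripper":0.85,"dx":0.036,"dy":-0.053,"dz":0.02,"wx":0,"wy":0,"wz":-4.5},{"gripper":0.85,"dx":0.058,"dy":-0.086,"dz":0.03,"wx":0,"wy":0,"wz":-7},{"gripper":0.85,"dx":0.081,"dy":-0.119,"dz":0.03,"wx":0,"wy":0,"wz":-10},{"gripper":0.85,"dx":0.104,"dy":-0.152,"dz":0.03,"wx":0,"wy":0,"wz":-12.6}]' 30
```

```text
clock: 0.62
eef_pos: [252.7, 376.2, 235.9]
eef_rot: [3.141, 0.0, 2.647]
wrist_force: [1.3, 0.3, 0.1]
finger_gap: 79.9
finger_force: 0.0
```

```bash
python3 -m inch '[{"gripper":0.85,"dx":0.022,"dy":-0.034,"dz":0,"wx":0,"wy":0,"wz":-2.6},{"gripper":0.85,"dx":0.045,"dy":-0.067,"dz":0,"wx":0,"wy":0,"wz":-5.2},{"gripper":0.85,"dx":0.067,"dy":-0.101,"dz":0,"wx":0,"wy":0,"wz":-7.8},{"gripper":0.85,"dx":0.09,"dy":-0.134,"dz":0,"wx":0,"wy":0,"wz":-10.2},{"gripper":0.85,"dx":0.112,"dy":-0.168,"dz":0,"wx":0,"wy":0,"wz":-12.6}]'
python3 -m inch '[{"gripper":0.85,"dx":0.022,"dy":-0.034,"dz":0,"wx":0,"wy":0,"wz":-2.6},{"gripper":0.85,"dx":0.045,"dy":-0.067,"dz":0,"wx":0,"wy":0,"wz":-5.2},{"gripper":0.85,"dx":0.067,"dy":-0.101,"dz":0,"wx":0,"wy":0,"wz":-7.8},{"gripper":0.85,"dx":0.09,"dy":-0.134,"dz":0,"wx":0,"wy":0,"wz":-10.2},{"gripper":0.85,"dx":0.112,"dy":-0.168,"dz":0,"wx":0,"wy":0,"wz":-12.6}]'
python3 -m inch '[{"gripper":0.85,"dx":0.022,"dy":-0.034,"dz":0,"wx":0,"wy":0,"wz":-2.6},{"gripper":0.85,"dx":0.045,"dy":-0.067,"dz":0,"wx":0,"wy":0,"wz":-5.2},{"gripper":0.85,"dx":0.067,"dy":-0.101,"dz":0,"wx":0,"wy":0,"wz":-7.8},{"gripper":0.85,"dx":0.085,"dy":-0.128,"dz":0,"wx":0,"wy":0,"wz":-10.2},{"gripper":0.85,"dx":0.095,"dy":-0.145,"dz":0,"wx":0,"wy":0,"wz":-12.6}]'
python3 - <<'E'
from h import *
s=manip.read_state(); print(s["eef_pos"],s["eef_rot"],s["clock"])
cv2.imwrite("pics/w2.png",manip.camera("wrist")); np.save("w2.npy",np.r_[s["eef_pos"],s["eef_rot"]])
E
```

```text
clock: 1.03
eef_pos: [364.8, 207.9, 235.6]
eef_rot: [3.141, 0.0, 2.427]
wrist_force: [-0.4, 1.1, 1.1]
finger_gap: 79.6
finger_force: 0.0
clock: 1.45
eef_pos: [476.9, 39.7, 235.5]
eef_rot: [3.141, 0.0, 2.207]
wrist_force: [0.2, 0.6, 0.7]
finger_gap: 79.8
finger_force: 0.0
clock: 1.87
eef_pos: [572.2, -106.3, 234.7]
eef_rot: [-3.141, -0.0, 1.985]
wrist_force: [0.3, 0.2, -1.0]
finger_gap: 79.6
finger_force: 0.0
[ 572.16937609 -106.25293548  234.66717276] [-3.14081438e+00 -2.86962645e-04  1.98520428e+00] 1.8667
```

View pics/w2.png

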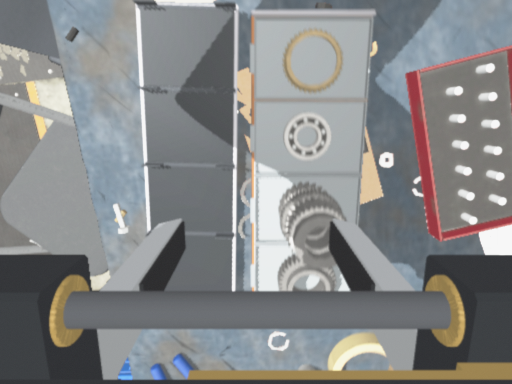

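The view shows the ring at (314,60), bearing at (307,136), and rack tabs at rows 89, 165 and 234.

```bash
python3 - <<'E'
from h import *
w=np.load("w2.npy"); st=dict(eef_pos=w[:3],eef_rot=w[3:])
im=cv2.imread("pics/w2.png"); hsv=cv2.cvtColor(im,cv2.COLOR_BGR2HSV)
def cen(m,x0,y0,x1,y1):
    k=np.zeros_like(m);k[y0:y1,x0:x1]=m[y0:y1,x0:x1]
    p=cv2.findNonZero(k); (c,r)=cv2.minEnclosingCircle(cv2.convexHull(p)); return c,r
ring=((hsv[...,1]>60)&(hsv[...,0]<30)).astype(np.uint8)
c,r=cen(ring,275,20,352,97); p=plane("wrist",[c],29,st)[0]; print("ring",c,r,p.round(1), "diam",np.linalg.norm(plane("wrist",[(c[0]+2*r,c[1])],29,st)[0]-p).round(1))
g=cv2.cvtColor(im,cv2.COLOR_BGR2GRAY); print(g[110,300],g[136,290],g[115,340])
P=lambda uv,z:plane("wrist",uv,z,st)[:,:2]
print("bearing",P([(307,136)],37).round(1))
t=P([(142,89),(236,92),(146,165),(236,166),(150,233),(236,235),(137,5),(238,5)],34); print("tabs",t.round(1))
y=np.array([-np.sin(.41),np.cos(.41)])
mid=(t[0::2]+t[1::2])/2; print(mid.round(1)); d=mid[3]-mid[2];print(np.arctan2(-d[0],d[1]),np.linalg.norm(mid[3]-mid[0]),np.linalg.norm(mid[0]-mid[1]),np.linalg.norm(mid[1]-mid[2]))
t=P([(253,99),(366,100),(251,172),(362,173),(256,240),],26); print("trays",t.round(1))
E
```

```text
ring (312.5257263183594, 60.37138366699219) 30.569551467895508 [580.7  27.2  29. ] diam 64.7
177 209 174
bearing [[608.4 -46.5]]
tabs [[ 426.8  -72.5]
 [ 519.5  -35.1]
 [ 457.9 -148. ]
 [ 550.5 -108.5]
 [ 489.  -222.3]
 [ 582.4 -184. ]
 [ 395.3    2.4]
 [ 488.5   43.3]]
[[ 473.1  -53.8]
 [ 504.2 -128.2]
 [ 535.7 -203.1]
 [ 441.9   22.9]]
0.3935703213805538 82.8183777260733 80.6221982319532 81.23368369657844
trays [[ 538.8  -34.3]
 [ 652.4   14.5]
 [ 569.1 -109.4]
 [ 686.3  -59.1]
 [ 607.7 -183.1]]
```

```bash
python3 -m inch '[{"gripper":0.85,"dx":0.002,"dy":0.033,"dz":0,"wx":0,"wy":0,"wz":0},{"gripper":0.85,"dx":0.004,"dy":0.067,"dz":0,"wx":0,"wy":0,"wz":0},{"gripper":0.85,"dx":0.006,"dy":0.1,"dz":-0.01,"wx":0,"wy":0,"wz":0},{"gripper":0.85,"dx":0.0075,"dy":0.133,"dz":-0.025,"wx":0,"wy":0,"wz":0},{"gripper":0.85,"dx":0.0075,"dy":0.133,"dz":-0.06,"wx":0,"wy":0,"wz":0}]'
python3 -m inch '[{"gripper":0.85,"dx":0,"dy":0,"dz":-0.035,"wx":0,"wy":0,"wz":0},{"gripper":0.85,"dx":0,"dy":0,"dz":-0.07,"wx":0,"wy":0,"wz":0},{"gripper":0.85,"dx":0,"dy":0,"dz":-0.1,"wx":0,"wy":0,"wz":0},{"gripper":0.85,"dx":0,"dy":0,"dz":-0.12,"wx":0,"wy":0,"wz":0},{"gripper":0.85,"dx":0,"dy":0,"dz":-0.13,"wx":0,"wy":0,"wz":0}]'
python3 - <<'E'
from h import *
s=manip.read_state(); print(s["eef_pos"],s["eef_rot"],s["clock"])
cv2.imwrite("pics/w3.png",manip.camera("wrist"))
E
```

```text
clock: 2.33
eef_pos: [580.0, 34.6, 178.3]
eef_rot: [3.135, 0.002, 1.993]
wrist_force: [0.1, -1.0, -0.5]
finger_gap: 80.0
finger_force: 0.0
clock: 2.75
eef_pos: [577.1, 29.9, 42.4]
eef_rot: [-3.138, -0.002, 1.99]
wrist_force: [0.2, 0.5, -0.6]
finger_gap: 79.9
finger_force: 0.0
[577.13616183  29.90367587  42.44614171] [-3.13783299e+00 -1.74423061e-03  1.98960315e+00] 2.75
```

View pics/w3.png

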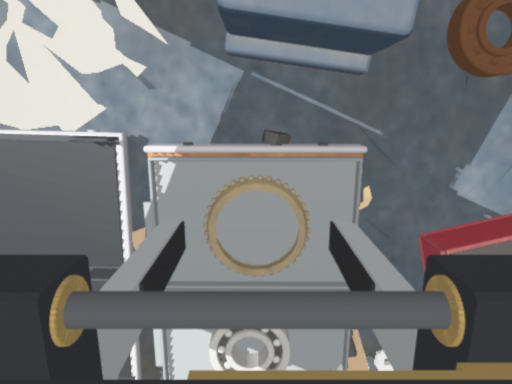

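The ring is centred at (257,227) between the fingertips, the tray walls at columns 152 and 358.

```bash
python3 - <<'E'
from h import *
print(plane("wrist",[(257,225),(204,225),(310,225)],29).round(1), plane("wrist",[(152,175),(358,175)],26).round(1),manip.read_state()["eef_pos"])
E
python3 -m inch '[{"gripper":0.85,"dx":0,"dy":0,"dz":0,"wx":0,"wy":0,"wz":0},{"gripper":0.85,"dx":0,"dy":0,"dz":-0.005,"wx":0,"wy":0,"wz":0},{"gripper":0.85,"dx":0,"dy":0,"dz":-0.01,"wx":0,"wy":0,"wz":0},{"gripper":0.85,"dx":0,"dy":0,"dz":-0.015,"wx":0,"wy":0,"wz":0},{"gripper":0.85,"dx":0,"dy":0,"dz":-0.015,"wx":0,"wy":0,"wz":0}]'
```

```text
[[578.7  32.2  29. ]
 [550.   19.5  29. ]
 [607.3  45.   29. ]] [[511.   34.4  26. ]
 [620.2  83.   26. ]] [577.08528058  29.8243936   42.11185873]
clock: 3.22
eef_pos: [578.4, 29.7, 30.0]
eef_rot: [-3.141, -0.0, 1.989]
wrist_force: [-0.5, -0.1, -0.7]
finger_gap: 79.6
finger_force: 0.0
```

```bash
python3 -m inch '[{"gripper":0.85,"dx":0,"dy":0.001,"dz":-0.003,"wx":0,"wy":0,"wz":0},{"gripper":0.85,"dx":-0.001,"dy":0.002,"dz":-0.005,"wx":0,"wy":0,"wz":0},{"gripper":0.85,"dx":-0.001,"dy":0.002,"dz":-0.007,"wx":0,"wy":0,"wz":0},{"gripper":0.85,"dx":-0.001,"dy":0.002,"dz":-0.008,"wx":0,"wy":0,"wz":0},{"gripper":0.85,"dx":-0.001,"dy":0.002,"dz":-0.008,"wx":0,"wy":0,"wz":0}]'
python3 -m inch '[{"gripper":0.85,"dx":0,"dy":0,"dz":-0.001,"wx":0,"wy":0,"wz":0},{"gripper":0.85,"dx":0,"dy":0,"dz":-0.002,"wx":0,"wy":0,"wz":0},{"gripper":0.85,"dx":0,"dy":0,"dz":-0.002,"wx":0,"wy":0,"wz":0},{"gripper":0.85,"dx":0,"dy":0,"dz":-0.002,"wx":0,"wy":0,"wz":0},{"gripper":0.85,"dx":0,"dy":0,"dz":-0.002,"wx":0,"wy":0,"wz":0}]'
```

```text
clock: 3.63
eef_pos: [577.6, 31.7, 22.2]
eef_rot: [-3.141, -0.0, 1.989]
wrist_force: [-0.3, 0.2, 0.4]
finger_gap: 80.0
finger_force: 0.0
clock: 4.05
eef_pos: [577.7, 31.6, 20.5]
eef_rot: [3.142, -0.0, 1.989]
wrist_force: [0.3, -0.0, -0.4]
finger_gap: 80.0
finger_force: 0.0
```

```bash
python3 -m inch '[{"gripper":0.6,"dx":0,"dy":0,"dz":0,"wx":0,"wy":0,"wz":0},{"gripper":0.6,"dx":0,"dy":0,"dz":0,"wx":0,"wy":0,"wz":0},{"gripper":0.6,"dx":0,"dy":0,"dz":0,"wx":0,"wy":0,"wz":0},{"gripper":0.6,"dx":0,"dy":0,"dz":0,"wx":0,"wy":0,"wz":0},{"gripper":0.6,"dx":0,"dy":0,"dz":0,"wx":0,"wy":0,"wz":0}]' 25
```

```text
clock: 4.47
eef_pos: [577.6, 31.7, 20.4]
eef_rot: [-3.141, -0.0, 1.989]
wrist_force: [-0.9, -0.5, -1.1]
finger_gap: 59.1
finger_force: 24.4
```

```bash
python3 -m inch '[{"gripper":0.4,"dx":0,"dy":0,"dz":0,"wx":0,"wy":0,"wz":0},{"gripper":0.4,"dx":0,"dy":0,"dz":0.002,"wx":0,"wy":0,"wz":0},{"gripper":0.4,"dx":0,"dy":0,"dz":0.004,"wx":0,"wy":0,"wz":0},{"gripper":0.4,"dx":0,"dy":0,"dz":0.008,"wx":0,"wy":0,"wz":0},{"gripper":0.4,"dx":0,"dy":0,"dz":0.012,"wx":0,"wy":0,"wz":0}]' 25
python3 - <<'E'
from h import *
cv2.imwrite("pics/w4.png",manip.camera("wrist")[120:384])
E
```

```text
clock: 4.88
eef_pos: [577.7, 31.7, 32.9]
eef_rot: [-3.142, -0.0, 1.989]
wrist_force: [0.5, -0.1, -1.5]
finger_gap: 59.2
finger_force: 24.4
```

View pics/w4.png

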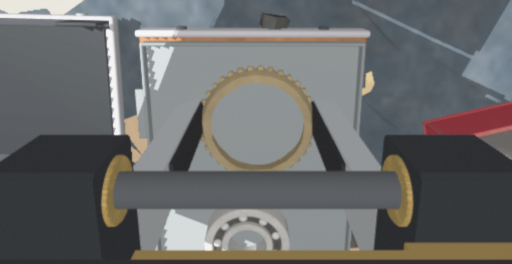

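The ring is held level, centred at (257,122) in the crop, clear of the tray.

```bash
python3 - <<'E'
from h import *
s=manip.read_state(); p=plane("wrist",[(257,242)],42)[0]; print(p,s["eef_pos"],[549.5,-247.8]-p[:2])
E
python3 -m inch '[{"gripper":0.4,"dx":0,"dy":0,"dz":0.025,"wx":0,"wy":0,"wz":0},{"gripper":0.4,"dx":0,"dy":0,"dz":0.055,"wx":0,"wy":0,"wz":0},{"gripper":0.4,"dx":-0.002,"dy":-0.01,"dz":0.09,"wx":0,"wy":0,"wz":0},{"gripper":0.4,"dx":-0.004,"dy":-0.03,"dz":0.12,"wx":0,"wy":0,"wz":0},{"gripper":0.4,"dx":-0.007,"dy":-0.06,"dz":0.14,"wx":0,"wy":0,"wz":0}]' 25
python3 -m inch '[{"gripper":0.4,"dx":-0.005,"dy":-0.036,"dz":0,"wx":0,"wy":0,"wz":0},{"gripper":0.4,"dx":-0.009,"dy":-0.073,"dz":0,"wx":0,"wy":0,"wz":-0.3},{"gripper":0.4,"dx":-0.013,"dy":-0.11,"dz":0,"wx":0,"wy":0,"wz":-0.6},{"gripper":0.4,"dx":-0.017,"dy":-0.147,"dz":0,"wx":0,"wy":0,"wz":-0.8},{"gripper":0.4,"dx":-0.021,"dy":-0.18,"dz":-0.01,"wx":0,"wy":0,"wz":-1}]' 25
```

```text
[580.65857347  32.03781388  42.        ] [578.14950484  31.66373594  33.76427495] [ -31.15857347 -279.83781388]
clock: 5.35
eef_pos: [571.3, -27.6, 176.1]
eef_rot: [3.138, 0.002, 1.992]
wrist_force: [0.4, 0.1, -1.2]
finger_gap: 59.2
finger_force: 24.4
clock: 5.77
eef_pos: [549.8, -210.8, 164.5]
eef_rot: [3.139, 0.003, 1.971]
wrist_force: [1.1, 0.1, -0.8]
finger_gap: 58.7
finger_force: 24.4
```

```bash
python3 -m inch '[{"gripper":0.4,"dx":0,"dy":-0.025,"dz":-0.02,"wx":0,"wy":0,"wz":0},{"gripper":0.4,"dx":0,"dy":-0.04,"dz":-0.045,"wx":0,"wy":0,"wz":0},{"gripper":0.4,"dx":0,"dy":-0.04,"dz":-0.08,"wx":0,"wy":0,"wz":0},{"gripper":0.4,"dx":0,"dy":-0.04,"dz":-0.11,"wx":0,"wy":0,"wz":0},{"gripper":0.4,"dx":0,"dy":-0.04,"dz":-0.122,"wx":0,"wy":0,"wz":0}]' 25
python3 -m inch '[{"gripper":0.4,"dx":0,"dy":0,"dz":-0.001,"wx":0,"wy":0,"wz":0},{"gripper":0.4,"dx":0,"dy":0,"dz":-0.003,"wx":0,"wy":0,"wz":0},{"gripper":0.4,"dx":0,"dy":0,"dz":-0.005,"wx":0,"wy":0,"wz":0},{"gripper":0.4,"dx":0,"dy":0,"dz":-0.007,"wx":0,"wy":0,"wz":0},{"gripper":0.4,"dx":0,"dy":0,"dz":-0.008,"wx":0,"wy":0,"wz":0}]' 25
python3 - <<'E'
from h import *
s=manip.read_state(); print(s["eef_pos"],s["eef_rot"],s["wrist_force"])
cv2.imwrite("pics/w5.png",manip.camera("wrist"))
E
```

```text
clock: 6.18
eef_pos: [547.8, -247.8, 36.5]
eef_rot: [-3.138, -0.004, 1.971]
wrist_force: [-0.8, -0.4, -0.9]
finger_gap: 58.8
finger_force: 24.4
clock: 6.6
eef_pos: [550.3, -248.5, 33.6]
eef_rot: [3.14, 0.002, 1.972]
wrist_force: [-0.4, 0.8, -0.7]
finger_gap: 59.2
finger_force: 24.4
[ 550.276844   -248.48597619   33.6163377 ] [3.14036989e+00 1.51827147e-03 1.97195915e+00] [-0.37474942  0.78672669 -0.6748502 ]
```

View pics/w5.png

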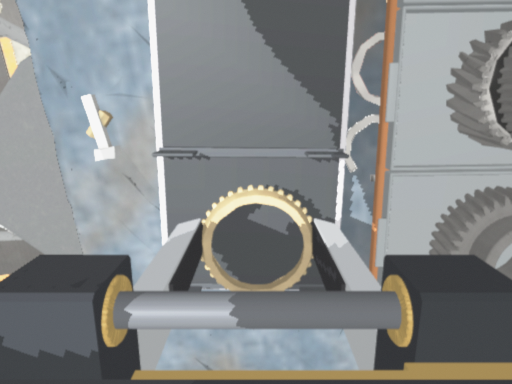

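The bay lies between the tab line (row 153) and the rack's end (row 287), with the ring at (257,243) between its sides.

```bash
python3 - <<'E'
from h import *
P=lambda uv,z:plane("wrist",uv,z)[:,:2]
R=np.array([[np.cos(.395),np.sin(.395)],[-np.sin(.395),np.cos(.395)]])
s=manip.read_state()["eef_pos"][:2]
for n,uv,z in [("tabline",[(165,156),(340,156)],22),("end",[(215,287),(300,287)],22),("sides",[(162,215),(341,215)],26),("ring",[(257,243)],43)]:
    p=P(uv,z); print(n,p.round(1).tolist(),((p-s)@R.T).round(1).tolist())
E
```

```text
tabline [[488.4, -228.1], [578.3, -190.0]] [[-49.1, 42.5], [48.6, 43.0]]
end [[543.4, -292.3], [591.4, -272.0]] [[-23.0, -37.9], [29.1, -37.7]]
sides [[498.8, -259.7], [592.7, -220.0]] [[-51.6, 9.3], [50.3, 9.8]]
ring [[552.5, -248.0]] [[2.4, -0.5]]
```

```bash
python3 -m inch '[{"gripper":0.4,"dx":-0.001,"dy":0.001,"dz":-0.003,"wx":0,"wy":0,"wz":0},{"gripper":0.4,"dx":-0.001,"dy":0.002,"dz":-0.006,"wx":0,"wy":0,"wz":0},{"gripper":0.4,"dx":-0.001,"dy":0.002,"dz":-0.009,"wx":0,"wy":0,"wz":0},{"gripper":0.4,"dx":-0.001,"dy":0.002,"dz":-0.011,"wx":0,"wy":0,"wz":0},{"gripper":0.4,"dx":-0.001,"dy":0.002,"dz":-0.011,"wx":0,"wy":0,"wz":0}]' 25
```

```text
clock: 7.07
eef_pos: [548.4, -246.2, 20.8]
eef_rot: [-3.141, -0.001, 1.972]
wrist_force: [0.6, 0.7, -1.5]
finger_gap: 59.0
finger_force: 24.4
```

```bash
python3 -m inch '[{"gripper":0.4,"dx":0,"dy":0,"dz":-0.0005,"wx":0,"wy":0,"wz":0},{"gripper":0.4,"dx":0,"dy":0,"dz":-0.001,"wx":0,"wy":0,"wz":0},{"gripper":0.4,"dx":0,"dy":0,"dz":-0.001,"wx":0,"wy":0,"wz":0},{"gripper":0.4,"dx":0,"dy":0,"dz":-0.001,"wx":0,"wy":0,"wz":0},{"gripper":0.4,"dx":0,"dy":0,"dz":-0.001,"wx":0,"wy":0,"wz":0}]' 25
```

```text
clock: 7.48
eef_pos: [548.7, -246.4, 20.5]
eef_rot: [3.142, 0.0, 1.972]
wrist_force: [0.8, -0.8, -2.2]
finger_gap: 59.3
finger_force: 24.4
```

```bash
python3 -m inch '[{"gripper":0.7,"dx":0,"dy":0,"dz":0,"wx":0,"wy":0,"wz":0},{"gripper":0.75,"dx":0,"dy":0,"dz":0,"wx":0,"wy":0,"wz":0},{"gripper":0.82,"dx":0,"dy":0,"dz":0,"wx":0,"wy":0,"wz":0},{"gripper":0.82,"dx":0,"dy":0,"dz":0,"wx":0,"wy":0,"wz":0},{"gripper":0.82,"dx":0,"dy":0,"dz":0.003,"wx":0,"wy":0,"wz":0}]' 25
python3 -m inch '[{"gripper":0.82,"dx":0,"dy":0,"dz":0.01,"wx":0,"wy":0,"wz":0},{"gripper":0.82,"dx":0,"dy":0,"dz":0.035,"wx":0,"wy":0,"wz":0},{"gripper":0.82,"dx":0,"dy":0,"dz":0.07,"wx":0,"wy":0,"wz":0},{"gripper":0.82,"dx":0,"dy":0,"dz":0.108,"wx":0,"wy":0,"wz":0},{"gripper":0.82,"dx":0.002,"dy":0.006,"dz":0.14,"wx":0,"wy":0,"wz":0}]' 25
python3 - <<'E'
from h import *
print(manip.read_state()["eef_pos"]);cv2.imwrite("pics/w6.png",manip.camera("wrist"))
E
```

```text
clock: 7.9
eef_pos: [548.5, -246.2, 23.1]
eef_rot: [-3.141, -0.001, 1.972]
wrist_force: [0.1, 0.0, 0.5]
finger_gap: 76.9
finger_force: 0.0
clock: 8.32
eef_pos: [550.6, -241.0, 167.0]
eef_rot: [3.14, 0.002, 1.971]
wrist_force: [-0.3, 0.6, -0.3]
finger_gap: 77.5
finger_force: 0.0
[ 550.55128881 -240.98942933  166.97635045]
```

View pics/w6.png

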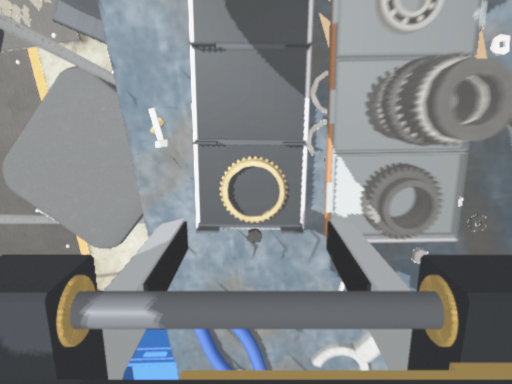

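The ring sits mid-bay at (253,190). Stack collar top at (475,97), gear hub at about (409,203), bearing at (411,5).

```bash
python3 - <<'E'
from h import *
P=lambda uv,z:plane("wrist",uv,z)[:,:2].round(1).tolist()
print("stack",P([(475,98),(431,98),(517,98)],134),"gear",P([(409,204),(378,204),(441,204)],56),"bearing",P([(411,3)],37),"ring",P([(253,190)],29))
E
```

```text
stack [[650.6, -118.2], [625.4, -128.9], [674.7, -108.0]] gear [[688.7, -200.3], [662.9, -211.2], [715.5, -189.0]] bearing [[615.2, -47.4]] ring [[556.4, -249.0]]
```

```bash
python3 -m inch '[{"gripper":0.8,"dx":0.008,"dy":0.028,"dz":0,"wx":0,"wy":0,"wz":0.2},{"gripper":0.8,"dx":0.02,"dy":0.067,"dz":0,"wx":0,"wy":0,"wz":0.5},{"gripper":0.8,"dx":0.031,"dy":0.106,"dz":0,"wx":0,"wy":0,"wz":0.8},{"gripper":0.8,"dx":0.042,"dy":0.145,"dz":0,"wx":0,"wy":0,"wz":1},{"gripper":0.8,"dx":0.053,"dy":0.18,"dz":0,"wx":0,"wy":0,"wz":1}]' 25
python3 -m inch '[{"gripper":0.8,"dx":0.005,"dy":0.014,"dz":-0.02,"wx":0,"wy":0,"wz":0},{"gripper":0.8,"dx":0.005,"dy":0.014,"dz":-0.055,"wx":0,"wy":0,"wz":0},{"gripper":0.8,"dx":0.005,"dy":0.014,"dz":-0.085,"wx":0,"wy":0,"wz":0},{"gripper":0.8,"dx":0.005,"dy":0.014,"dz":-0.11,"wx":0,"wy":0,"wz":0},{"gripper":0.8,"dx":0.005,"dy":0.014,"dz":-0.115,"wx":0,"wy":0,"wz":0}]' 25
python3 - <<'E'
from h import *
s=manip.read_state();print(s["eef_pos"]);im=manip.camera("wrist");cv2.imwrite("pics/w7.png",im)
g=cv2.cvtColor(im[140:300,170:345],cv2.COLOR_BGR2GRAY)
print(cv2.HoughCircles(cv2.medianBlur(g,3),cv2.HOUGH_GRADIENT,1.5,40,param1=120,param2=35,minRadius=20,maxRadius=60), "offset 170,140")
E
```

```text
clock: 8.78
eef_pos: [603.9, -58.1, 164.3]
eef_rot: [3.141, 0.0, 1.99]
wrist_force: [0.4, -1.0, -0.2]
finger_gap: 75.0
finger_force: 0.0
clock: 9.2
eef_pos: [606.7, -45.9, 44.7]
eef_rot: [-3.137, -0.003, 1.989]
wrist_force: [0.3, -0.8, -1.1]
finger_gap: 75.0
finger_force: 0.0
[606.71321841 -45.91378396  44.73059958]
[[[84.75 87.75 42.5 ]]] offset 170,140
```

View pics/w7.png

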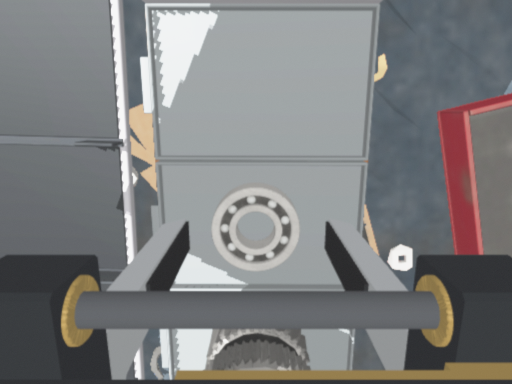

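The bearing is at (255,228), centred between the fingers.

```bash
python3 - <<'E'
from h import *
print(plane("wrist",[(255,228),(212,228),(298,228)],35).round(1),manip.read_state()["eef_pos"])
E
python3 -m inch '[{"gripper":0.8,"dx":0,"dy":0,"dz":-0.005,"wx":0,"wy":0,"wz":0},{"gripper":0.8,"dx":0,"dy":0,"dz":-0.01,"wx":0,"wy":0,"wz":0},{"gripper":0.8,"dx":0,"dy":0,"dz":-0.015,"wx":0,"wy":0,"wz":0},{"gripper":0.8,"dx":0,"dy":0,"dz":-0.019,"wx":0,"wy":0,"wz":0},{"gripper":0.8,"dx":0,"dy":0,"dz":-0.021,"wx":0,"wy":0,"wz":0}]' 25
```

```text
[[608.4 -45.3  35. ]
 [585.4 -55.6  35. ]
 [631.5 -35.   35. ]] [607.40418142 -46.1288473   46.18742546]
clock: 9.67
eef_pos: [608.7, -46.4, 27.5]
eef_rot: [3.141, 0.0, 1.989]
wrist_force: [0.8, -0.6, -0.0]
finger_gap: 75.1
finger_force: 0.0
```

```bash
python3 -m inch '[{"gripper":0.8,"dx":0,"dy":0.001,"dz":-0.003,"wx":0,"wy":0,"wz":0},{"gripper":0.55,"dx":0,"dy":0.001,"dz":-0.0035,"wx":0,"wy":0,"wz":0},{"gripper":0.45,"dx":0,"dy":0.001,"dz":-0.0035,"wx":0,"wy":0,"wz":0},{"gripper":0.3,"dx":0,"dy":0.001,"dz":-0.0035,"wx":0,"wy":0,"wz":0},{"gripper":0.3,"dx":0,"dy":0.001,"dz":-0.0035,"wx":0,"wy":0,"wz":0}]' 30
python3 -m inch '[{"gripper":0.3,"dx":0,"dy":0,"dz":0,"wx":0,"wy":0,"wz":0},{"gripper":0.3,"dx":0,"dy":0,"dz":0.002,"wx":0,"wy":0,"wz":0},{"gripper":0.3,"dx":0,"dy":0,"dz":0.005,"wx":0,"wy":0,"wz":0},{"gripper":0.3,"dx":0,"dy":0,"dz":0.01,"wx":0,"wy":0,"wz":0},{"gripper":0.3,"dx":0,"dy":0,"dz":0.015,"wx":0,"wy":0,"wz":0}]' 30
```

```text
clock: 10.08
eef_pos: [608.7, -45.4, 24.1]
eef_rot: [-3.142, 0.0, 1.989]
wrist_force: [-2.0, -0.6, 1.3]
finger_gap: 52.3
finger_force: 0.7
clock: 10.5
eef_pos: [608.7, -45.3, 39.4]
eef_rot: [-3.142, -0.0, 1.989]
wrist_force: [0.4, -1.0, -2.3]
finger_gap: 50.3
finger_force: 30.0
```

```bash
python3 -m inch '[{"gripper":0.3,"dx":0,"dy":0,"dz":0.025,"wx":0,"wy":0,"wz":0},{"gripper":0.3,"dx":-0.005,"dy":-0.003,"dz":0.06,"wx":0,"wy":0,"wz":0},{"gripper":0.3,"dx":-0.015,"dy":-0.01,"dz":0.09,"wx":0,"wy":0,"wz":-0.3},{"gripper":0.3,"dx":-0.035,"dy":-0.03,"dz":0.11,"wx":0,"wy":0,"wz":-0.6},{"gripper":0.3,"dx":-0.057,"dy":-0.062,"dz":0.11,"wx":0,"wy":0,"wz":-1}]' 30
python3 -m inch '[{"gripper":0.3,"dx":-0.02,"dy":-0.035,"dz":0,"wx":0,"wy":0,"wz":0},{"gripper":0.3,"dx":-0.035,"dy":-0.0615,"dz":-0.015,"wx":0,"wy":0,"wz":0},{"gripper":0.3,"dx":-0.035,"dy":-0.0615,"dz":-0.05,"wx":0,"wy":0,"wz":0},{"gripper":0.3,"dx":-0.035,"dy":-0.0615,"dz":-0.085,"wx":0,"wy":0,"wz":0},{"gripper":0.3,"dx":-0.035,"dy":-0.0615,"dz":-0.108,"wx":0,"wy":0,"wz":0}]' 30
python3 - <<'E'
from h import *
s=manip.read_state();print(s["eef_pos"]);im=manip.camera("wrist");cv2.imwrite("pics/w8.png",im)
E
```

```text
clock: 10.92
eef_pos: [553.1, -106.7, 154.1]
eef_rot: [3.135, 0.004, 1.974]
wrist_force: [1.0, -0.7, -2.1]
finger_gap: 50.5
finger_force: 30.0
clock: 11.33
eef_pos: [515.5, -169.1, 38.9]
eef_rot: [-3.141, -0.001, 1.97]
wrist_force: [0.9, -0.3, -2.5]
finger_gap: 50.2
finger_force: 30.0
[ 515.54966664 -169.11228099   38.92922428]
```

View pics/w8.png

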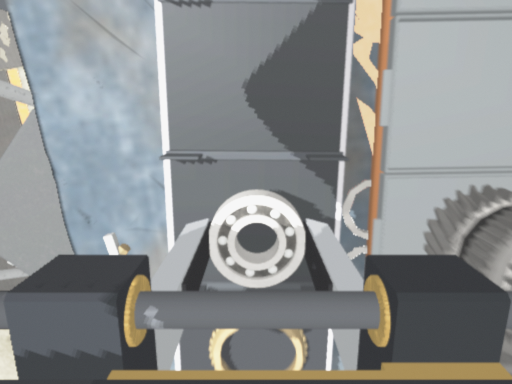

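The bearing hangs level at (257,238), with the tab line at row 156 as it was for the ring, so it is mid-bay.

```bash
python3 -m inch '[{"gripper":0.3,"dx":0,"dy":0,"dz":-0.005,"wx":0,"wy":0,"wz":0},{"gripper":0.3,"dx":0,"dy":0,"dz":-0.009,"wx":0,"wy":0,"wz":0},{"gripper":0.3,"dx":0,"dy":0,"dz":-0.0125,"wx":0,"wy":0,"wz":0},{"gripper":0.3,"dx":0,"dy":0,"dz":-0.0145,"wx":0,"wy":0,"wz":0},{"gripper":0.3,"dx":0,"dy":0,"dz":-0.0155,"wx":0,"wy":0,"wz":0}]' 30
python3 -m inch '[{"gripper":0.3,"dx":0,"dy":0,"dz":-0.0005,"wx":0,"wy":0,"wz":0},{"gripper":0.3,"dx":0,"dy":0,"dz":-0.001,"wx":0,"wy":0,"wz":0},{"gripper":0.3,"dx":0,"dy":0,"dz":-0.001,"wx":0,"wy":0,"wz":0},{"gripper":0.3,"dx":0,"dy":0,"dz":-0.001,"wx":0,"wy":0,"wz":0},{"gripper":0.3,"dx":0,"dy":0,"dz":-0.001,"wx":0,"wy":0,"wz":0}]' 30
```

```text
clock: 11.8
eef_pos: [517.2, -168.9, 26.2]
eef_rot: [3.141, 0.001, 1.972]
wrist_force: [-0.1, 0.3, -1.8]
finger_gap: 50.0
finger_force: 30.0
clock: 12.22
eef_pos: [516.7, -168.9, 24.6]
eef_rot: [3.141, 0.0, 1.972]
wrist_force: [-0.3, -0.0, -1.6]
finger_gap: 50.3
finger_force: 30.0
```

```bash
python3 -m inch '[{"gripper":0.3,"dx":0,"dy":0,"dz":-0.001,"wx":0,"wy":0,"wz":0},{"gripper":0.58,"dx":0,"dy":0,"dz":-0.001,"wx":0,"wy":0,"wz":0},{"gripper":0.65,"dx":0,"dy":0,"dz":-0.001,"wx":0,"wy":0,"wz":0},{"gripper":0.75,"dx":0,"dy":0,"dz":-0.001,"wx":0,"wy":0,"wz":0},{"gripper":0.75,"dx":0,"dy":0,"dz":0.002,"wx":0,"wy":0,"wz":0}]' 30
python3 -m inch '[{"gripper":0.75,"dx":0,"dy":0,"dz":0.015,"wx":0,"wy":0,"wz":0},{"gripper":0.75,"dx":0,"dy":0,"dz":0.05,"wx":0,"wy":0,"wz":0},{"gripper":0.75,"dx":0,"dy":0,"dz":0.09,"wx":0,"wy":0,"wz":0},{"gripper":0.75,"dx":0,"dy":0,"dz":0.13,"wx":0,"wy":0,"wz":0},{"gripper":0.75,"dx":0.01,"dy":0.005,"dz":0.165,"wx":0,"wy":0,"wz":0}]' 30
```

```text
clock: 12.63
eef_pos: [516.5, -168.7, 26.1]
eef_rot: [-3.141, -0.0, 1.972]
wrist_force: [0.1, 0.6, 0.0]
finger_gap: 69.1
finger_force: 0.0
clock: 13.05
eef_pos: [525.9, -164.3, 194.5]
eef_rot: [3.141, 0.001, 1.971]
wrist_force: [1.1, 0.4, 0.1]
finger_gap: 70.6
finger_force: 0.0
```

```bash
python3 -m inch '[{"gripper":0.78,"dx":0.025,"dy":0.009,"dz":0,"wx":0,"wy":0,"wz":0.5},{"gripper":0.78,"dx":0.06,"dy":0.022,"dz":0,"wx":0,"wy":0,"wz":1},{"gripper":0.78,"dx":0.095,"dy":0.035,"dz":0,"wx":0,"wy":0,"wz":1},{"gripper":0.78,"dx":0.117,"dy":0.043,"dz":-0.01,"wx":0,"wy":0,"wz":1},{"gripper":0.78,"dx":0.117,"dy":0.043,"dz":-0.02,"wx":0,"wy":0,"wz":1}]' 30
python3 - <<'E'
from h import *
s=manip.read_state();print(s["eef_pos"],s["eef_rot"]);im=manip.camera("wrist");cv2.imwrite("pics/w9.png",im)
E
```

```text
clock: 13.47
eef_pos: [646.4, -118.9, 170.7]
eef_rot: [3.141, 0.0, 1.991]
wrist_force: [-0.8, 0.1, -0.9]
finger_gap: 73.0
finger_force: 0.0
[ 646.43094721 -118.9225212   170.72192618] [3.14066668e+00 2.09362288e-04 1.99132473e+00]
```

View pics/w9.png

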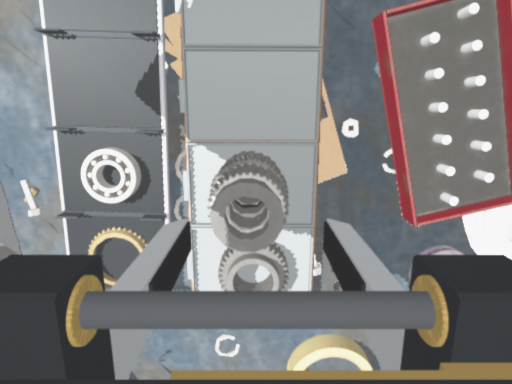

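The bearing sits mid-bay at (110,175) and the ring at (118,258). The stack's collar is centred at about (248,211), slightly left of the fingers' centre line.

```bash
python3 - <<'E'
from h import *
im=cv2.imread("pics/w9.png"); g=cv2.cvtColor(im[140:290,180:325],cv2.COLOR_BGR2GRAY)
c=cv2.HoughCircles(cv2.medianBlur(g,3),cv2.HOUGH_GRADIENT,1.5,10,param1=100,param2=25,minRadius=33,maxRadius=45)
c=c[0][:4] if c is not None else np.zeros((0,3)); print(c+[180,140,0])
print(plane("wrist",[(247,211),(209,211),(285,211)]+[tuple(k[:2]+[180,140]) for k in c],134).round(1),manip.read_state()["eef_pos"])
E
```

```text
[[246.75       212.75        39.15000153]
 [248.25       188.75        37.5       ]
 [248.25       223.25        40.79999924]
 [248.25       200.75        37.5       ]]
[[ 638.7 -117.7  134. ]
 [ 616.2 -127.8  134. ]
 [ 661.2 -107.6  134. ]
 [ 639.  -118.8  134. ]
 [ 633.5 -103.8  134. ]
 [ 642.8 -125.   134. ]
 [ 636.7 -111.1  134. ]] [ 644.00417607 -119.67189074  167.98206695]
```

```bash
python3 -m inch '[{"gripper":0.78,"dx":-0.004,"dy":-0.001,"dz":0,"wx":0,"wy":0,"wz":0},{"gripper":0.78,"dx":-0.004,"dy":-0.001,"dz":-0.01,"wx":0,"wy":0,"wz":0},{"gripper":0.78,"dx":-0.004,"dy":-0.001,"dz":-0.02,"wx":0,"wy":0,"wz":0},{"gripper":0.78,"dx":-0.004,"dy":-0.001,"dz":-0.03,"wx":0,"wy":0,"wz":0},{"gripper":0.78,"dx":-0.004,"dy":-0.001,"dz":-0.038,"wx":0,"wy":0,"wz":0}]' 50
```

```text
clock: 13.93
eef_pos: [639.1, -122.1, 132.3]
eef_rot: [-3.141, -0.0, 1.989]
wrist_force: [-0.6, 0.0, 0.7]
finger_gap: 73.0
finger_force: 0.0
```

```bash
python3 -m inch '[{"gripper":0.78,"dx":0,"dy":0.001,"dz":-0.003,"wx":0,"wy":0,"wz":0},{"gripper":0.7,"dx":0,"dy":0.002,"dz":-0.006,"wx":0,"wy":0,"wz":0},{"gripper":0.6,"dx":0,"dy":0.002,"dz":-0.007,"wx":0,"wy":0,"wz":0},{"gripper":0.55,"dx":0,"dy":0.002,"dz":-0.007,"wx":0,"wy":0,"wz":0},{"gripper":0.5,"dx":0,"dy":0.002,"dz":-0.007,"wx":0,"wy":0,"wz":0}]' 50
python3 -m inch '[{"gripper":0.3,"dx":0,"dy":0,"dz":0,"wx":0,"wy":0,"wz":0},{"gripper":0.3,"dx":0,"dy":0,"dz":0,"wx":0,"wy":0,"wz":0},{"gripper":0.3,"dx":0,"dy":0,"dz":0,"wx":0,"wy":0,"wz":0},{"gripper":0.3,"dx":0,"dy":0,"dz":0,"wx":0,"wy":0,"wz":0},{"gripper":0.3,"dx":0,"dy":0,"dz":0,"wx":0,"wy":0,"wz":0}]' 50
```

```text
clock: 14.35
eef_pos: [639.9, -119.9, 126.8]
eef_rot: [3.141, 0.0, 1.989]
wrist_force: [0.7, 0.9, 0.4]
finger_gap: 50.1
finger_force: 0.0
clock: 14.77
eef_pos: [639.9, -119.8, 126.8]
eef_rot: [3.141, 0.0, 1.989]
wrist_force: [1.6, 1.5, 2.5]
finger_gap: 47.7
finger_force: 50.0
```

```bash
python3 -m inch '[{"gripper":0.3,"dx":0,"dy":0,"dz":0.001,"wx":0,"wy":0,"wz":0},{"gripper":0.3,"dx":0,"dy":0,"dz":0.003,"wx":0,"wy":0,"wz":0},{"gripper":0.3,"dx":0,"dy":0,"dz":0.006,"wx":0,"wy":0,"wz":0},{"gripper":0.3,"dx":0,"dy":0,"dz":0.009,"wx":0,"wy":0,"wz":0},{"gripper":0.3,"dx":0,"dy":0,"dz":0.012,"wx":0,"wy":0,"wz":0}]' 60
python3 - <<'E'
from h import *
s=manip.read_state();print(s["moment"],s["wrist_force"]);im=manip.camera("side");cv2.imwrite("pics/s1.png",cv2.resize(im[90:250,180:350],None,fx=3,fy=3))
E
```

```text
clock: 15.18
eef_pos: [639.4, -119.8, 138.3]
eef_rot: [-3.141, -0.001, 1.989]
wrist_force: [1.4, 0.1, -8.6]
finger_gap: 47.0
finger_force: 59.9
[-0.03332129  0.03978677  0.02394368] [ 1.37682041  0.11698273 -8.62369321]
```

View pics/s1.png

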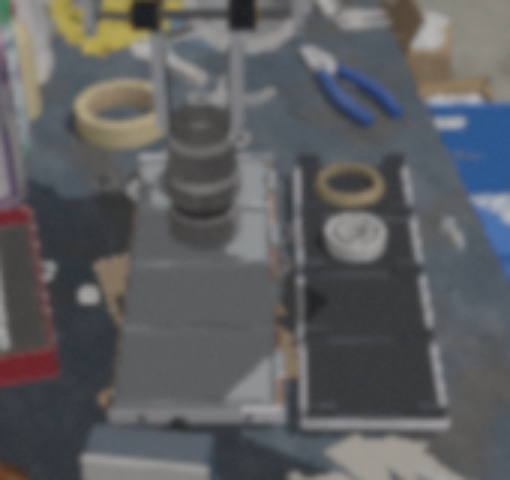

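The stack hangs upright at about (203,165) in the crop, with 8.6 N on the wrist. The ring and bearing stand in their bays.

```bash
python3 -m inch '[{"gripper":0.3,"dx":0,"dy":0,"dz":0.005,"wx":0,"wy":0,"wz":0},{"gripper":0.3,"dx":0,"dy":0,"dz":0.013,"wx":0,"wy":0,"wz":0},{"gripper":0.3,"dx":-0.002,"dy":0,"dz":0.022,"wx":0,"wy":0,"wz":0},{"gripper":0.3,"dx":-0.006,"dy":0.001,"dz":0.03,"wx":0,"wy":0,"wz":0},{"gripper":0.3,"dx":-0.013,"dy":0.002,"dz":0.035,"wx":0,"wy":0,"wz":0}]' 60
python3 -m inch '[{"gripper":0.3,"dx":-0.012,"dy":0.002,"dz":0,"wx":0,"wy":0,"wz":-0.2},{"gripper":0.3,"dx":-0.026,"dy":0.005,"dz":0,"wx":0,"wy":0,"wz":-0.4},{"gripper":0.3,"dx":-0.041,"dy":0.008,"dz":0,"wx":0,"wy":0,"wz":-0.6},{"gripper":0.3,"dx":-0.056,"dy":0.011,"dz":0,"wx":0,"wy":0,"wz":-0.8},{"gripper":0.3,"dx":-0.071,"dy":0.013,"dz":0,"wx":0,"wy":0,"wz":-1}]' 60
python3 -m inch '[{"gripper":0.3,"dx":-0.015,"dy":0.003,"dz":0,"wx":0,"wy":0,"wz":0},{"gripper":0.3,"dx":-0.03,"dy":0.006,"dz":0,"wx":0,"wy":0,"wz":0},{"gripper":0.3,"dx":-0.045,"dy":0.009,"dz":0,"wx":0,"wy":0,"wz":0},{"gripper":0.3,"dx":-0.058,"dy":0.012,"dz":0,"wx":0,"wy":0,"wz":0},{"gripper":0.3,"dx":-0.067,"dy":0.0135,"dz":0,"wx":0,"wy":0,"wz":0}]' 60
python3 -m inch '[{"gripper":0.3,"dx":-0.004,"dy":0,"dz":0,"wx":0,"wy":0,"wz":0},{"gripper":0.3,"dx":-0.004,"dy":0,"dz":-0.008,"wx":0,"wy":0,"wz":0},{"gripper":0.3,"dx":-0.004,"dy":0,"dz":-0.018,"wx":0,"wy":0,"wz":0},{"gripper":0.3,"dx":-0.004,"dy":0,"dz":-0.028,"wx":0,"wy":0,"wz":0},{"gripper":0.3,"dx":-0.004,"dy":0,"dz":-0.033,"wx":0,"wy":0,"wz":0}]' 60
```

```text
clock: 15.65
eef_pos: [626.8, -117.9, 175.1]
eef_rot: [3.14, 0.001, 1.989]
wrist_force: [0.4, 0.1, -8.1]
finger_gap: 47.2
finger_force: 59.9
clock: 16.07
eef_pos: [554.4, -104.5, 174.0]
eef_rot: [3.141, 0.0, 1.972]
wrist_force: [0.6, -0.0, -9.1]
finger_gap: 47.5
finger_force: 60.0
clock: 16.48
eef_pos: [487.2, -91.0, 174.1]
eef_rot: [3.141, 0.0, 1.972]
wrist_force: [0.5, -0.2, -9.5]
finger_gap: 47.2
finger_force: 60.0
clock: 16.9
eef_pos: [484.2, -91.3, 138.2]
eef_rot: [-3.139, -0.002, 1.972]
wrist_force: [-0.1, 0.7, -9.1]
finger_gap: 47.0
finger_force: 60.0
```

```bash
python3 -m inch '[{"gripper":0.3,"dx":0,"dy":0,"dz":-0.004,"wx":0,"wy":0,"wz":0},{"gripper":0.3,"dx":0,"dy":0,"dz":-0.008,"wx":0,"wy":0,"wz":0},{"gripper":0.3,"dx":0,"dy":0,"dz":-0.011,"wx":0,"wy":0,"wz":0},{"gripper":0.3,"dx":0,"dy":0,"dz":-0.012,"wx":0,"wy":0,"wz":0},{"gripper":0.3,"dx":0,"dy":0,"dz":-0.012,"wx":0,"wy":0,"wz":0}]' 60
python3 - <<'E'
from h import *
s=manip.read_state();print(s["eef_pos"],s["moment"]);im=manip.camera("wrist");cv2.imwrite("pics/w10.png",im)
E
```

```text
clock: 17.32
eef_pos: [484.7, -91.3, 128.3]
eef_rot: [-3.141, -0.0, 1.972]
wrist_force: [0.1, -0.6, -9.2]
finger_gap: 47.2
finger_force: 59.9
[484.69599127 -91.33767839 128.30111012] [-0.0263277   0.06674424 -0.03847195]
```

View pics/w10.png

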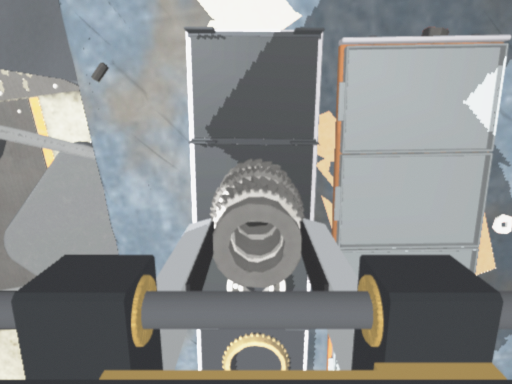

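The stack is in line with the rack at (257,225), its base within bay 2. I'll lower it the last 1–2 mm onto the pad and release.

```bash
python3 -m inch '[{"gripper":0.3,"dx":0,"dy":0,"dz":-0.0005,"wx":0,"wy":0,"wz":0},{"gripper":0.3,"dx":0,"dy":0,"dz":-0.001,"wx":0,"wy":0,"wz":0},{"gripper":0.3,"dx":0,"dy":0,"dz":-0.0015,"wx":0,"wy":0,"wz":0},{"gripper":0.3,"dx":0,"dy":0,"dz":-0.002,"wx":0,"wy":0,"wz":0},{"gripper":0.3,"dx":0,"dy":0,"dz":-0.002,"wx":0,"wy":0,"wz":0}]' 60
```

```text
clock: 17.78
eef_pos: [484.8, -91.3, 126.9]
eef_rot: [3.141, 0.0, 1.972]
wrist_force: [-1.3, 1.0, -2.8]
finger_gap: 47.5
finger_force: 60.0
```

```bash
python3 -m inch '[{"gripper":0.53,"dx":0,"dy":0,"dz":-0.0005,"wx":0,"wy":0,"wz":0},{"gripper":0.6,"dx":0,"dy":0,"dz":-0.0005,"wx":0,"wy":0,"wz":0},{"gripper":0.75,"dx":0,"dy":0,"dz":0,"wx":0,"wy":0,"wz":0},{"gripper":0.75,"dx":0,"dy":0,"dz":0,"wx":0,"wy":0,"wz":0},{"gripper":0.75,"dx":0,"dy":0,"dz":0.003,"wx":0,"wy":0,"wz":0}]' 60
python3 -m inch '[{"gripper":0.75,"dx":0,"dy":0,"dz":0.01,"wx":0,"wy":0,"wz":0},{"gripper":0.75,"dx":0,"dy":0,"dz":0.025,"wx":0,"wy":0,"wz":0},{"gripper":0.75,"dx":0,"dy":0,"dz":0.04,"wx":0,"wy":0,"wz":0},{"gripper":0.75,"dx":0,"dy":0,"dz":0.055,"wx":0,"wy":0,"wz":0},{"gripper":0.75,"dx":0.02,"dy":-0.01,"dz":0.06,"wx":0,"wy":0,"wz":0}]' 60
```

```text
clock: 18.2
eef_pos: [484.7, -91.4, 129.4]
eef_rot: [-3.141, -0.0, 1.972]
wrist_force: [-0.3, 0.5, 0.5]
finger_gap: 69.7
finger_force: 0.0
clock: 18.62
eef_pos: [504.3, -100.7, 193.0]
eef_rot: [3.139, 0.002, 1.972]
wrist_force: [-0.3, -0.2, 0.8]
finger_gap: 70.4
finger_force: 0.0
```

```bash
python3 -m inch '[{"gripper":0.75,"dx":0.02,"dy":-0.01,"dz":0,"wx":0,"wy":0,"wz":0.3},{"gripper":0.75,"dx":0.055,"dy":-0.028,"dz":0,"wx":0,"wy":0,"wz":0.6},{"gripper":0.75,"dx":0.09,"dy":-0.048,"dz":0,"wx":0,"wy":0,"wz":1},{"gripper":0.75,"dx":0.125,"dy":-0.068,"dz":0,"wx":0,"wy":0,"wz":1},{"gripper":0.75,"dx":0.157,"dy":-0.088,"dz":0,"wx":0,"wy":0,"wz":1}]' 60
python3 -m inch '[{"gripper":0.75,"dx":0.015,"dy":-0.009,"dz":-0.015,"wx":0,"wy":0,"wz":0},{"gripper":0.75,"dx":0.02,"dy":-0.012,"dz":-0.05,"wx":0,"wy":0,"wz":0},{"gripper":0.75,"dx":0.02,"dy":-0.012,"dz":-0.08,"wx":0,"wy":0,"wz":0},{"gripper":0.75,"dx":0.02,"dy":-0.012,"dz":-0.095,"wx":0,"wy":0,"wz":0},{"gripper":0.75,"dx":0.02,"dy":-0.012,"dz":-0.1,"wx":0,"wy":0,"wz":0}]' 60
python3 - <<'E'
from h import *
s=manip.read_state(); im=manip.camera("wrist"); cv2.imwrite("pics/w11.png",im)
print(s["eef_pos"],s["clock"])
g=cv2.medianBlur(cv2.cvtColor(im[140:300,180:335],cv2.COLOR_BGR2GRAY),3)
for a,b in((30,45),(45,70)):
    c=cv2.HoughCircles(g,cv2.HOUGH_GRADIENT,1.5,8,param1=100,param2=25,minRadius=a,maxRadius=b)
    if c is not None:
        for k in c[0][:4]:
            u=k[:2]+[180,140]; print(u,k[2],plane("wrist",[u],56,s)[0].round(1),plane("wrist",[u],42,s)[0].round(1))
E
```

```text
clock: 19.03
eef_pos: [663.3, -190.3, 190.4]
eef_rot: [3.141, 0.001, 1.989]
wrist_force: [0.1, 0.2, 1.6]
finger_gap: 70.5
finger_force: 0.0
clock: 19.45
eef_pos: [680.6, -201.1, 86.5]
eef_rot: [-3.138, -0.003, 1.989]
wrist_force: [-0.1, 0.0, 0.4]
finger_gap: 70.4
finger_force: 0.0
[ 680.59660558 -201.05842956   86.48636437] 19.45
[258.75 214.25] 44.1 [ 682.7 -197.    56. ] [ 684.5 -200.9   42. ]
[249.75 218.75] 42.45 [ 678.6 -202.1   56. ] [ 680.2 -206.3   42. ]
[257.25 223.25] 37.5 [ 684.3 -202.9   56. ] [ 686.2 -207.2   42. ]
[248.25 203.75] 39.15 [ 673.8 -193.3   56. ] [ 674.9 -197.    42. ]
[254.25 209.75] 47.7 [ 678.8 -195.4   56. ] [ 680.4 -199.2   42. ]
[252.75 230.75] 60.9 [ 683.7 -208.8   56. ] [ 685.5 -213.4   42. ]
[266.25 209.75] 55.95 [ 685.8 -192.3   56. ] [ 687.8 -195.9   42. ]
[246.75 236.75] 54.3 [ 681.8 -214.1   56. ] [ 683.5 -219.1   42. ]
```

```bash
python3 -m inch '[{"gripper":0.75,"dx":0,"dy":0.001,"dz":-0.012,"wx":0,"wy":0,"wz":0},{"gripper":0.75,"dx":0,"dy":0.001,"dz":-0.024,"wx":0,"wy":0,"wz":0},{"gripper":0.75,"dx":0,"dy":0.001,"dz":-0.034,"wx":0,"wy":0,"wz":0},{"gripper":0.75,"dx":0,"dy":0.001,"dz":-0.039,"wx":0,"wy":0,"wz":0},{"gripper":0.75,"dx":0,"dy":0.001,"dz":-0.039,"wx":0,"wy":0,"wz":0}]' 50
python3 - <<'E'
from h import *
s=manip.read_state(); im=manip.camera("wrist"); print(s["eef_pos"])
g=cv2.cvtColor(im,cv2.COLOR_BGR2GRAY)
hsv=cv2.cvtColor(im,cv2.COLOR_BGR2HSV)
for r in range(150,260,10): print(r,"".join("%4d"%v for v in g[r,180:336:6]))
E
```

```text
clock: 19.92
eef_pos: [681.1, -200.1, 49.0]
eef_rot: [-3.14, -0.001, 1.989]
wrist_force: [-0.0, -1.0, 0.3]
finger_gap: 70.6
finger_force: 0.0
[ 681.13565744 -200.1460729    49.0092322 ]
150  194 193 194 192 194 194 193 144 139 139 139 138 138 139 140 138 139 138 138 137 138 139 138 136 137 136
160  232 209 230 232 219 205 228 230 231 160 158 157 157 157 158 158 158 158 157 158 158 158 157 159 158 158
170  233 233 233 233 233 232 232 233 233 232 216 136 154 153 145 158 158 158 159 157 159 158 158 158 159 159
180  233 233 233 233 232 232 233 224 118  97 124  98 105 123  95 111 149  97 157 158 159 157 157 158 158 158
190  233 232 232 233 233 203 104 195 174 185 129 127 125 126 129 127 127 100 119 145 158 158 158 158 158 158
200  233 233 233 232 192 104 197 197 187 129 101 106 111 107 102 100 109 121 124 124  90 157 158 159 158 158
210  232 232 232 217 150 192 189 138 190 190 135 124 129 127 128 127 130 118 113 123 106  93 158 157 157 156
220  220 194 219 124 159 187 191 192 152 156 157 158 157 157 162 231 229 126 125 108 122 100 118 158 146 159
230  191  53  73 125 123 118 125  96 156 156 156 156 157 157 157 156 157 153 126 125 120 120 106 157  43 131
240   47  43  59 124 123 127 126  96  95 156 157 156 157 157 155 156 153  93  93 125 117 120 106 157  46  43
250   44  44  94 180 113 128 127  93  98  97  97 134 154 155 117  98  97  98 102 124 118 122 148 155  44  43
```

```bash
python3 -m inch '[{"gripper":0.7,"dx":-0.001,"dy":0.002,"dz":-0.0015,"wx":0,"wy":0,"wz":0},{"gripper":0.6,"dx":-0.001,"dy":0.002,"dz":-0.002,"wx":0,"wy":0,"wz":0},{"gripper":0.55,"dx":-0.001,"dy":0.002,"dz":-0.002,"wx":0,"wy":0,"wz":0},{"gripper":0.5,"dx":-0.001,"dy":0.002,"dz":-0.002,"wx":0,"wy":0,"wz":0},{"gripper":0.3,"dx":-0.001,"dy":0.002,"dz":-0.002,"wx":0,"wy":0,"wz":0}]' 50
python3 -m inch '[{"gripper":0.3,"dx":0,"dy":0,"dz":0,"wx":0,"wy":0,"wz":0},{"gripper":0.3,"dx":0,"dy":0,"dz":0.001,"wx":0,"wy":0,"wz":0},{"gripper":0.3,"dx":0,"dy":0,"dz":0.004,"wx":0,"wy":0,"wz":0},{"gripper":0.3,"dx":0,"dy":0,"dz":0.008,"wx":0,"wy":0,"wz":0},{"gripper":0.3,"dx":0,"dy":0,"dz":0.012,"wx":0,"wy":0,"wz":0}]' 50
```

```text
clock: 20.38
eef_pos: [680.7, -198.4, 48.8]
eef_rot: [-3.142, 0.0, 1.989]
wrist_force: [-1.4, 0.1, 3.0]
finger_gap: 47.4
finger_force: 50.0
clock: 20.8
eef_pos: [680.6, -198.3, 60.5]
eef_rot: [-3.141, -0.0, 1.989]
wrist_force: [-0.4, 0.2, -4.4]
finger_gap: 47.5
finger_force: 50.0
```

```bash
python3 -m inch '[{"gripper":0.3,"dx":0,"dy":0,"dz":0.02,"wx":0,"wy":0,"wz":0},{"gripper":0.3,"dx":0,"dy":0,"dz":0.05,"wx":0,"wy":0,"wz":0},{"gripper":0.3,"dx":0,"dy":0.005,"dz":0.085,"wx":0,"wy":0,"wz":0},{"gripper":0.3,"dx":-0.005,"dy":0.015,"dz":0.115,"wx":0,"wy":0,"wz":0},{"gripper":0.3,"dx":-0.015,"dy":0.03,"dz":0.135,"wx":0,"wy":0,"wz":0}]' 60
python3 -m inch '[{"gripper":0.3,"dx":-0.022,"dy":0.02,"dz":0.002,"wx":0,"wy":0,"wz":0},{"gripper":0.3,"dx":-0.046,"dy":0.04,"dz":0.004,"wx":0,"wy":0,"wz":-0.3},{"gripper":0.3,"dx":-0.071,"dy":0.06,"dz":0.004,"wx":0,"wy":0,"wz":-0.6},{"gripper":0.3,"dx":-0.096,"dy":0.08,"dz":0.004,"wx":0,"wy":0,"wz":-0.8},{"gripper":0.3,"dx":-0.12,"dy":0.1,"dz":0.004,"wx":0,"wy":0,"wz":-1}]' 60
python3 -m inch '[{"gripper":0.3,"dx":-0.024,"dy":0.014,"dz":0,"wx":0,"wy":0,"wz":0},{"gripper":0.3,"dx":-0.048,"dy":0.028,"dz":0,"wx":0,"wy":0,"wz":0},{"gripper":0.3,"dx":-0.07,"dy":0.042,"dz":0,"wx":0,"wy":0,"wz":0},{"gripper":0.3,"dx":-0.086,"dy":0.051,"dz":0,"wx":0,"wy":0,"wz":0},{"gripper":0.3,"dx":-0.093,"dy":0.0545,"dz":0,"wx":0,"wy":0,"wz":0}]' 60
python3 -m inch '[{"gripper":0.3,"dx":0,"dy":0,"dz":-0.02,"wx":0,"wy":0,"wz":0},{"gripper":0.3,"dx":0,"dy":0,"dz":-0.05,"wx":0,"wy":0,"wz":0},{"gripper":0.3,"dx":0,"dy":0,"dz":-0.08,"wx":0,"wy":0,"wz":0},{"gripper":0.3,"dx":0,"dy":0,"dz":-0.11,"wx":0,"wy":0,"wz":0},{"gripper":0.3,"dx":0,"dy":0,"dz":-0.125,"wx":0,"wy":0,"wz":0}]' 60
python3 - <<'E'
from h import *
cv2.imwrite("pics/w12.png",manip.camera("wrist"))
E
```

```text
clock: 21.22
eef_pos: [666.3, -169.0, 199.1]
eef_rot: [3.139, 0.003, 1.988]
wrist_force: [0.0, 0.1, -3.8]
finger_gap: 46.7
finger_force: 60.0
clock: 21.63
eef_pos: [544.2, -67.4, 199.8]
eef_rot: [3.141, 0.0, 1.972]
wrist_force: [2.0, 0.2, -3.6]
finger_gap: 46.6
finger_force: 60.0
clock: 22.05
eef_pos: [451.1, -12.8, 200.1]
eef_rot: [3.141, 0.0, 1.973]
wrist_force: [0.1, 1.0, -4.2]
finger_gap: 47.3
finger_force: 60.0
clock: 22.47
eef_pos: [451.8, -14.0, 71.7]
eef_rot: [-3.139, -0.001, 1.972]
wrist_force: [0.3, 0.3, -5.5]
finger_gap: 47.3
finger_force: 60.0
```

```bash
python3 -m inch '[{"gripper":0.3,"dx":0,"dy":0,"dz":-0.006,"wx":0,"wy":0,"wz":0},{"gripper":0.3,"dx":0,"dy":0,"dz":-0.012,"wx":0,"wy":0,"wz":0},{"gripper":0.3,"dx":0,"dy":0,"dz":-0.018,"wx":0,"wy":0,"wz":0},{"gripper":0.3,"dx":0,"dy":0,"dz":-0.022,"wx":0,"wy":0,"wz":0},{"gripper":0.3,"dx":0,"dy":0,"dz":-0.022,"wx":0,"wy":0,"wz":0}]' 60
python3 -m inch '[{"gripper":0.3,"dx":0,"dy":0,"dz":-0.0005,"wx":0,"wy":0,"wz":0},{"gripper":0.3,"dx":0,"dy":0,"dz":-0.001,"wx":0,"wy":0,"wz":0},{"gripper":0.3,"dx":0,"dy":0,"dz":-0.0015,"wx":0,"wy":0,"wz":0},{"gripper":0.3,"dx":0,"dy":0,"dz":-0.002,"wx":0,"wy":0,"wz":0},{"gripper":0.3,"dx":0,"dy":0,"dz":-0.002,"wx":0,"wy":0,"wz":0}]' 60
```

```text
clock: 22.93
eef_pos: [452.7, -13.9, 52.2]
eef_rot: [-3.142, -0.0, 1.972]
wrist_force: [0.2, 0.2, -4.5]
finger_gap: 47.0
finger_force: 60.0
clock: 23.35
eef_pos: [452.8, -13.9, 50.5]
eef_rot: [3.141, 0.0, 1.972]
wrist_force: [-0.1, -0.2, -4.7]
finger_gap: 47.0
finger_force: 60.0
```

```bash
python3 -m inch '[{"gripper":0.3,"dx":0,"dy":0,"dz":-0.0005,"wx":0,"wy":0,"wz":0},{"gripper":0.3,"dx":0,"dy":0,"dz":-0.001,"wx":0,"wy":0,"wz":0},{"gripper":0.3,"dx":0,"dy":0,"dz":-0.0015,"wx":0,"wy":0,"wz":0},{"gripper":0.3,"dx":0,"dy":0,"dz":-0.002,"wx":0,"wy":0,"wz":0},{"gripper":0.3,"dx":0,"dy":0,"dz":-0.002,"wx":0,"wy":0,"wz":0}]' 60
```

```text
clock: 23.77
eef_pos: [452.7, -13.8, 48.7]
eef_rot: [3.142, -0.0, 1.972]
wrist_force: [-2.5, 1.7, 2.6]
finger_gap: 47.4
finger_force: 60.0
```

Down on the pad. Release and retreat, then check by mask on the top and wrist pictures.

```bash
python3 -m inch '[{"gripper":0.53,"dx":0,"dy":0,"dz":0,"wx":0,"wy":0,"wz":0},{"gripper":0.6,"dx":0,"dy":0,"dz":0,"wx":0,"wy":0,"wz":0},{"gripper":0.75,"dx":0,"dy":0,"dz":0,"wx":0,"wy":0,"wz":0},{"gripper":0.75,"dx":0,"dy":0,"dz":0,"wx":0,"wy":0,"wz":0},{"gripper":0.75,"dx":0,"dy":0,"dz":0.003,"wx":0,"wy":0,"wz":0}]' 60
python3 -m inch '[{"gripper":0.75,"dx":0,"dy":0,"dz":0.015,"wx":0,"wy":0,"wz":0},{"gripper":0.75,"dx":0,"dy":0,"dz":0.045,"wx":0,"wy":0,"wz":0},{"gripper":0.75,"dx":0,"dy":0,"dz":0.085,"wx":0,"wy":0,"wz":0},{"gripper":0.75,"dx":0,"dy":0,"dz":0.125,"wx":0,"wy":0,"wz":0},{"gripper":0.75,"dx":0,"dy":0,"dz":0.155,"wx":0,"wy":0,"wz":0}]' 60
python3 -m inch '[{"gripper":0.75,"dx":-0.01,"dy":0.03,"dz":0.01,"wx":0,"wy":0,"wz":0},{"gripper":0.75,"dx":-0.02,"dy":0.065,"dz":0.02,"wx":0,"wy":0,"wz":0},{"gripper":0.75,"dx":-0.03,"dy":0.1,"dz":0.03,"wx":0,"wy":0,"wz":0},{"gripper":0.75,"dx":-0.04,"dy":0.138,"dz":0.03,"wx":0,"wy":0,"wz":0},{"gripper":0.75,"dx":-0.05,"dy":0.175,"dz":0.03,"wx":0,"wy":0,"wz":0}]' 60
python3 -m inch '[{"gripper":0.75,"dx":-0.01,"dy":0.035,"dz":0,"wx":0,"wy":0,"wz":0},{"gripper":0.75,"dx":-0.02,"dy":0.07,"dz":0,"wx":0,"wy":0,"wz":0},{"gripper":0.75,"dx":-0.03,"dy":0.1,"dz":0,"wx":0,"wy":0,"wz":0},{"gripper":0.75,"dx":-0.03,"dy":0.1,"dz":0,"wx":0,"wy":0,"wz":0},{"gripper":0.75,"dx":-0.03,"dy":0.1,"dz":0,"wx":0,"wy":0,"wz":0}]' 60
python3 - <<'E'
from h import *
a=cv2.imread("pics/top0.png"); b=manip.camera("top"); cv2.imwrite("pics/top1.png",b)
d=(cv2.absdiff(a,b).max(2)>35).astype(np.uint8)
i=manip.camera_info("top");K=np.array(i["camera_matrix"]);R=np.array(i["R"]);t=np.array(i["t"]).ravel()
def px(p): q=K@(R@np.array(p,float)+t); return q[:2]/q[2]
for n,p,h in [("ring",(548.6,-246.3),29),("bearing",(516.7,-168.9),35),("stack",(484.7,-91.3),134),("gear",(452.7,-13.9),56)]:
    u=px((*p,h)).round().astype(int); x,y=u; w=b[y-16:y+17,x-16:x+17].astype(int)
    hsv=cv2.cvtColor(w.astype(np.uint8),cv2.COLOR_BGR2HSV)
    m=d[y-16:y+17,x-16:x+17]
    pts=cv2.findNonZero(m); c,r=cv2.minEnclosingCircle(pts)
    q=cv2.boundingRect(pts); cc=np.array(c)+u-16
    print(n,u,"box",q,"circle",np.round(cc,1),round(r,1),"pos",plane("top",[cc],h)[0].round(1),"expected",p)
E
```

```text
clock: 24.18
eef_pos: [452.6, -13.9, 51.2]
eef_rot: [-3.141, -0.0, 1.972]
wrist_force: [-0.1, 0.1, 0.4]
finger_gap: 69.6
finger_force: 0.0
clock: 24.6
eef_pos: [452.9, -13.9, 209.9]
eef_rot: [3.139, 0.001, 1.972]
wrist_force: [-0.9, -0.4, 0.4]
finger_gap: 70.6
finger_force: 0.0
clock: 25.02
eef_pos: [402.1, 162.7, 237.4]
eef_rot: [3.14, 0.0, 1.971]
wrist_force: [1.0, 0.4, -0.2]
finger_gap: 70.2
finger_force: 0.0
clock: 25.43
eef_pos: [372.1, 262.1, 236.5]
eef_rot: [-3.141, 0.0, 1.974]
wrist_force: [-0.1, 0.2, -0.5]
finger_gap: 70.1
finger_force: 0.0
ring [336 208] box (6, 4, 25, 26) circle [338.3 208.6] 13.1 pos [ 547.6 -251.4   29. ] expected (548.6, -246.3)
bearing [306 222] box (0, 6, 28, 26) circle [302. 226.] 16.3 pos [ 506.6 -160.    35. ] expected (516.7, -168.9)
stack [276 235] box (3, 0, 28, 30) circle [274.5 231.9] 17.3 pos [491.  -87.5 134. ] expected (484.7, -91.3)
gear [242 250] box (0, 0, 33, 33) circle [241.5 250. ] 21.6 pos [451.7 -11.9  56. ] expected (452.7, -13.9)
```

```bash
python3 -c "
from h import *
b=cv2.imread('pics/top1.png');m=np.zeros(b.shape[:2],np.uint8);m[206:240,290:323]=(b[206:240,290:323].min(2)>150)
n,l,s,c=cv2.connectedComponentsWithStats(m);k=1+s[1:,4].argmax();print(s[k],plane('top',[s[k][:2]+s[k][2:4]/2],35))
print(manip.sign_off())"
```

```text
[296 212  22  22 283] [[ 513.51217388 -172.34276791   35.        ]]
the job is handed in; nothing more can be done
None
```

I moved all four parts to the build rack in mirrored order (from the vice: gear, sleeve stack, bearing, synchro ring) and handed the job in at about 25 s. Final pictures put the ring and bearing mid-bay. The stack and gear rest on arm positions and pad contact, since the final image check on them was inconclusive, and the judge's result was not shown.

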